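# Put a stack of polishing laps away in their nests

## Task

Take the stack of lens-polishing laps apart from the top, one lap at a time, and put each into the round storage nest of its own size: smallest lap first into the smallest nest, and so on to the largest. Lower each lap until it sits flat on the nest's floor, polishing face up, without dropping it, and let go. Leave the polish pot and the loupe standing where they are.

Things in the scene. Friction and masses are not known exactly. Their poses are not given: they have to be found in the camera images.
- lap_large: Polishing lap: plain upright aluminium disc, 64 mm in diameter and 30 mm high, with a flat dark grey polishing face on top, about 270 g; at the start the bottom of the stack. Origin: centre of its underside; z up along its axis. Loose, held only by its weight; no features round it, so any grasp yaw will do.
- lap_medium: Polishing lap: plain upright aluminium disc, 49 mm in diameter and 30 mm high, with a flat dark grey polishing face on top, about 155 g; at the start the second from the bottom. Origin: centre of its underside; z up along its axis. Loose, held only by its weight; no features round it, so any grasp yaw will do.
- lap_small: Polishing lap: plain upright aluminium disc, 34 mm in diameter and 30 mm high, with a flat dark grey polishing face on top, about 75 g; at the start the third from the bottom. Origin: centre of its underside; z up along its axis. Loose, held only by its weight; no features round it, so any grasp yaw will do.
- lap_tiny: Polishing lap: plain upright aluminium disc, 20 mm in diameter and 30 mm high, with a flat dark grey polishing face on top, about 26 g; at the start the top of the stack. Origin: centre of its underside; z up along its axis. Loose, held only by its weight; no features round it, so any grasp yaw will do.
- nest_large: Storage nest for lap_large: round white dish with a cork floor, fixed to the bench; outer diameter 86 mm, inner diameter 76 mm, wall 5 mm thick, rim 8 mm above the bench, inner floor 3 mm above the bench. Origin: centre of its underside, on the bench (z = 0); z up. A lap fully in it has its underside 3 mm above this origin.
- nest_medium: Storage nest for lap_medium: round white dish with a cork floor, fixed to the bench; outer diameter 71 mm, inner diameter 61 mm, wall 5 mm thick, rim 8 mm above the bench, inner floor 3 mm above the bench. Origin: centre of its underside, on the bench (z = 0); z up. A lap fully in it has its underside 3 mm above this origin.
- nest_small: Storage nest for lap_small: round white dish with a cork floor, fixed to the bench; outer diameter 56 mm, inner diameter 46 mm, wall 5 mm thick, rim 8 mm above the bench, inner floor 3 mm above the bench. Origin: centre of its underside, on the bench (z = 0); z up. A lap fully in it has its underside 3 mm above this origin.
- nest_tiny: Storage nest for lap_tiny: round white dish with a cork floor, fixed to the bench; outer diameter 42 mm, inner diameter 32 mm, wall 5 mm thick, rim 8 mm above the bench, inner floor 3 mm above the bench. Origin: centre of its underside, on the bench (z = 0); z up. A lap fully in it has its underside 3 mm above this origin.
- polish_pot: Bystander: white screw-top polish pot with a black cap, 48 mm in diameter, 45 mm high, standing loose on the bench. Origin: centre of its underside.
- loupe: Bystander: black eye loupe, standing loose on the bench, 38 mm in diameter at the foot (12 mm high), 30 mm above, 34 mm high in all. Origin: centre of its underside.
Not all that is in view belongs to the job. Leave any red or yellow look-alike of the nest_large alone.

How it is judged:
On the way, in this order (a step that is already met when the one before it is completed fails the run):
1. lap_tiny sits flat in nest_tiny, released (horizontal distance between lap_tiny and nest_tiny below 0.009 m and z of lap_tiny in the frame of nest_tiny below 0.006 m and angle between lap_tiny's own z axis and vertical below 0.08 rad and linear speed of lap_tiny below 0.02 m/s and angular speed of lap_tiny below 0.3 rad/s and contact force between the fingers and lap_tiny below 0.05 N), for 0.2 s.
2. lap_small sits flat in nest_small, released (horizontal distance between lap_small and nest_small below 0.009 m and z of lap_small in the frame of nest_small below 0.006 m and angle between lap_small's own z axis and vertical below 0.08 rad and linear speed of lap_small below 0.02 m/s and angular speed of lap_small below 0.3 rad/s and contact force between the fingers and lap_small below 0.05 N), for 0.2 s.
3. lap_medium sits flat in nest_medium, released (horizontal distance between lap_medium and nest_medium below 0.009 m and z of lap_medium in the frame of nest_medium below 0.006 m and angle between lap_medium's own z axis and vertical below 0.08 rad and linear speed of lap_medium below 0.02 m/s and angular speed of lap_medium below 0.3 rad/s and contact force between the fingers and lap_medium below 0.05 N), for 0.2 s.
4. lap_large sits flat in nest_large, released (horizontal distance between lap_large and nest_large below 0.009 m and z of lap_large in the frame of nest_large below 0.006 m and angle between lap_large's own z axis and vertical below 0.08 rad and linear speed of lap_large below 0.02 m/s and angular speed of lap_large below 0.3 rad/s and contact force between the fingers and lap_large below 0.05 N), for 0.2 s.
At the end, for the whole second after the job is handed in: Every lap lies in the nest of its own size: within 9 mm of the nest's centre sideways, underside less than 6 mm above the nest's underside (on its floor), upright face up within 0.08 rad, released and at rest (all of step 1 and all of step 2 and all of step 3 and all of step 4); the robot touches nothing.
It fails at once if a lap is dropped (falls freely, touching nothing, faster than 0.5 m/s) ((contact force between lap_tiny and anything else below 0.01 N and linear speed of lap_tiny above 0.5 m/s) or (contact force between lap_small and anything else below 0.01 N and linear speed of lap_small above 0.5 m/s) or (contact force between lap_medium and anything else below 0.01 N and linear speed of lap_medium above 0.5 m/s) or (contact force between lap_large and anything else below 0.01 N and linear speed of lap_large above 0.5 m/s)).
It fails at once if the polish pot is moved by more than 10 mm or tipped (distance of polish_pot from where it was at the start of the episode above 0.01 m or angle between polish_pot's own z axis and vertical above 0.2 rad).
It fails at once if the loupe is moved by more than 10 mm or tipped (distance of loupe from where it was at the start of the episode above 0.01 m or angle between loupe's own z axis and vertical above 0.2 rad).
It also fails if it takes over 112 s, if anything falls off the work surface, if the arm or the gripper's body presses on something with over 40 N, if the wrist force passes 120 N, or if a joint passes its speed limit or range.

## Robot

A 6-joint arm with a two-finger parallel gripper is mounted at the origin on the work surface. World frame = base frame: x ahead of the robot, y to its left, z up, the work surface at z = 0. Lengths are in m, angles in rad, forces in N, time in s.
With the tool pointing down it reaches from about 0.225 to 0.875 m from the base axis. Payload 3.4 kg.
Tool frame: the origin (TCP) lies midway between the tips of the shut fingers; the grasp point (between the pads) lies 19 mm behind it (manip.grasp_offset is the distance from the TCP to the grasp point, in m); x points along the fingers, y is the direction in which the jaws open and shut, and the axes are right-handed (so a half turn about x gives the same grasp; the last joint's range is limited). The gripper opens to 85 mm and grips with 20 to 120 N. Pads are 22 mm wide; open, the fingers measure 114 mm over their backs; the gripper's body (76 mm by 85 mm) begins 54 mm behind the grasp point. The pads swing forward as they close: fully open they stand 13 mm farther back than shut.
Start: joints at [1.022, 0.276, 1.505, -0, 1.361, -0.121], TCP at [0.239, 0.523, 0.231] pointing down, gripper open.
Joint ranges: [-2.89, 2.89], [-0.75, 2.08], [0.22, 2.7], [-1.18, 4.32], [0.11, 2.71], [-2.7, 2.7]. Speed limits (rad/s): [2.57, 2.57, 3.14, 3.14, 3.14, 3.14].

## Interface

Orientations are given as a unit quaternion [w, x, y, z].
In Python, from rig import manip gives the robot as it stands.
- The arm moves only by the shell command python3 -m creep 'ROWS' [OPENING] [FORCE]. ROWS is a JSON object of lists of equal length, an entry for each row: "delta_pos": the shift along the tool's x, y, z in cm, a list of three; "dr": the turn, a rotation vector about the tool's x, y, z in rad, a list of three. In form: {"delta_pos": [[dx, dy, dz], ...], "dr": [[rx, ry, rz], ...]}. A call has 1 to 10 rows; each row is the pose to reach, as a shift and turn from the pose commanded when the call began, along the tool's axes at that moment; what a row does not reach only later rows make up. A row lasts 1/10 s, in which the tool goes at most 50 mm and 8.59 degrees, less where a joint would pass 70% of its speed; a pose out of reach is approached as far as the arm can. A call with a gripper value outside its range is refused whole. OPENING is the opening, from -1 (shut) to 1 (fully open), set as the call begins (- or left out, the last holds). The fingers move at their own pace and stop on an object; FORCE is the grip in N (left out, the last holds). Time passes only in rows, so rows that repeat a pose let the fingers close. It gives the time, the measured TCP pose, the force and the opening at its end, in the units of the state.
- manip.get_state(): the state, without advancing time (a new reading comes with each control period).
- manip.get_image(name): name is "scene" or "top"; returns a dict with "pixels" (400x640x3 uint8, blue, green, red), "depth" (400x640 float32, m along the optical axis (not along the pixel's ray), 0 where there is no reading), "intrinsics" (3x3 intrinsics, pixels), "rvec" (rotation vector, rad) and "tvec" (3), from world to camera coordinates, as OpenCV has them. Camera axes: x right, y down, z forward; pixel columns grow to the right and rows downward; lengths in m; the calibration is good to about 2 mm. A picture is of the moment at which its call begins.
- manip.sign_off(): hands the job in, once; it reports no verdict.
The state is a dict: "clock": time; "qpos": joint angles; "qd": joint speeds; "effort": joint torques, N m; "position": TCP position; "ee_rot": TCP orientation; "contact_force": force on the tool from outside, world axes, zero at the start; "moment": the same for the moment, N m; "width": finger opening in m.
Only numpy, scipy, OpenCV 4.12 (cv2) and the standard library are available. Lean on these libraries where they do the work, as an engineer would, in place of code of your own. Each camera call takes 0.05 s, during which the arm holds its last target. There are 200 camera calls.

## Working session

There is one attempt and no reset: what is moved stays moved. The work goes in short steps, Python scripts to look and compute and a shell command to move; the robot and the scene stay as the last step left them, time stands still between calls to the robot, and variables do not carry over. Pictures are saved under pics/ and viewed, about 12 in all and at most 16, crops included, and the job is handed in when it is done.

```bash
ls; mkdir -p pics
cat > h.py <<'E'
import numpy as np, cv2
from rig import manip
def grab(n):
    d=manip.get_image(n); d['R']=cv2.Rodrigues(np.array(d['rvec'],float))[0]; d['t']=np.array(d['tvec'],float).ravel(); d['K']=np.array(d['intrinsics'],float); return d
def pts(d):
    v,u=np.mgrid[:400,:640]; z=d['depth']; K=d['K']
    c=np.stack([(u-K[0,2])/K[0,0]*z,(v-K[1,2])/K[1,1]*z,z],-1)
    return (c-d['t'])@d['R']
def ray(d,u,v,h):
    r=d['R'].T@np.linalg.inv(d['K'])@np.array([u,v,1.]); o=-d['R'].T@d['t']
    return o+r*(h-o[2])/r[2]
E
python3 - <<'E'
from h import *
print(manip.get_state())
for n in('scene','top'):
    d=grab(n); cv2.imwrite(f'pics/{n}0.png',d['pixels']); print(n,-d['R'].T@d['t'],d['K'].tolist()); np.savez(f'{n}0.npz',**{k:np.array(v) for k,v in d.items()})
E
```

```text
pics
{'clock': 0.0, 'qpos': array([ 1.02200368e+00,  2.76612348e-01,  1.50619466e+00, -9.09890570e-06,
        1.36072173e+00, -1.21019880e-01]), 'qd': array([-1.56263139e-05, -4.66333511e-05,  9.59429968e-04,  1.29487920e-03,
       -7.67806122e-04,  1.28064662e-04]), 'effort': array([-7.46459391e-04, -4.16766357e+01, -2.45808363e+01,  1.27949500e-05,
        1.09733711e-02,  2.76108966e-05]), 'position': array([0.23825656, 0.52269255, 0.23040533]), 'ee_rot': array([ 0.69077201,  0.14944176,  0.69121604, -0.15073679]), 'contact_force': array([-0.07797777,  0.16895892,  0.40040446]), 'moment': array([-0.04562664,  0.04057931,  0.01426147]), 'width': 0.08531529171131762}
scene [1.17848929 0.76126976 0.80832156] [[495.6480354213077, 0.0, 319.12565267617805], [0.0, 495.6480354213077, 199.25271244376722], [0.0, 0.0, 1.0]]
top [0.35683424 0.0278631  1.39447943] [[487.8738400564887, 0.0, 318.8343992321323], [0.0, 487.8738400564887, 201.80900617509346], [0.0, 0.0, 1.0]]
```

View pics/top0.png

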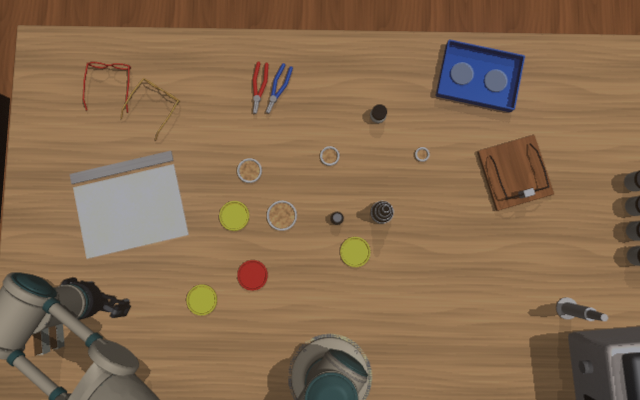

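View pics/scene0.png

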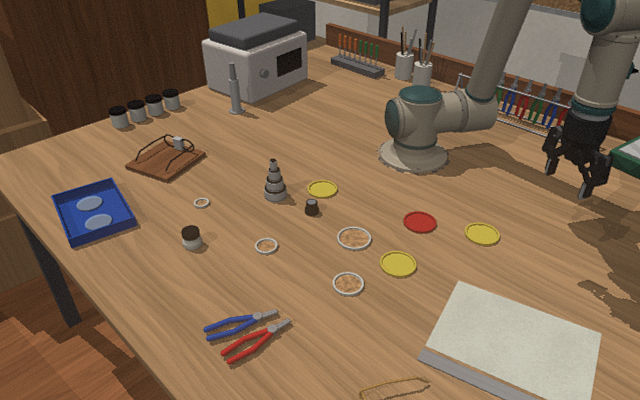

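Top view: the white cork nests are tiny (422,154), small (330,156), medium (249,170) and large (282,215). The stack is at (382,212), the loupe at (337,218) and the pot at (379,113). The red and yellow discs are lookalikes at (252,275), (234,215), (354,252) and (201,299). Next I'll measure these and make one enlarged crop.

```bash
cat > meas.py <<'E'
from h import *
def nests(d,seeds,h=.008):
    hsv=cv2.cvtColor(d['pixels'],cv2.COLOR_BGR2HSV); m=((hsv[...,1]<60)&(hsv[...,2]>120)).astype('u1')if 0 else ((hsv[...,1]<60)&(hsv[...,2]>120)).astype(np.uint8)
    cs=cv2.findContours(m,cv2.RETR_EXTERNAL,cv2.CHAIN_APPROX_NONE)[0]; out={}
    for k,(u,v) in seeds.items():
        c=[c for c in cs if len(c)>15 and cv2.pointPolygonTest(cv2.convexHull(c),(u,v),False)>=0]
        if not c: out[k]=None; continue
        P=np.array([ray(d,*p,h)[:2] for p in cv2.convexHull(np.vstack(c))[:,0].astype(float)])
        (x,y),r=cv2.minEnclosingCircle((P*1000).astype(np.float32))
        e=cv2.fitEllipse(np.vstack(c)); q=ray(d,*e[0],h)
        out[k]=(round(x,1),round(y,1),'D',round(2*r,1),'ell',(q[:2]*1000).round(1).tolist())
    return out
def circ(P,r=None):
    from scipy.optimize import least_squares
    f=lambda p:np.hypot(P[:,0]-p[0],P[:,1]-p[1])-(p[2] if r is None else r)
    x0=list(np.median(P,0))+([.02] if r is None else [])
    s=least_squares(f,x0,loss='soft_l1',f_scale=.001); return s.x*1000
E
python3 - <<'E'
from meas import *
T=grab('top');S=grab('scene')
print(nests(T,dict(tiny=(422,154),small=(330,156),med=(249,170),large=(282,215))))
print(nests(S,dict(tiny=(202,203),small=(266,246),med=(348,284),large=(354,238))))
for n,d in(('top',T),('scene',S)):
    W=pts(d); ok=d['depth']>0
    c=ray(T,382,212,.09)[:2]; near=ok&(np.hypot(W[...,0]-c[0],W[...,1]-c[1])<.06)
    for k,(z0,r) in dict(large=(0,.032),med=(.03,.0245),small=(.06,.017),tiny=(.09,.01)).items():
        side=near&(W[...,2]>z0+.006)&(W[...,2]<z0+.024); top=near&(abs(W[...,2]-z0-.03)<.004)
        ts=W[top]; print(n,k,'side',side.sum(),circ(W[side][:,:2]+0,r).round(1) if side.sum()>5 else '','top',top.sum(), ts.mean(0).round(4) if len(ts) else '', )
    for nm,(u,v),h in (('loupe',(337,218),.034),('pot',(379,113),.045)):
        q=ray(T,u,v,h); s=ok&(np.hypot(W[...,0]-q[0],W[...,1]-q[1])<.04)&(abs(W[...,2]-h)<.006); print(nm,W[s].mean(0).round(4),s.sum())
a=cv2.resize(T['pixels'][90:270,220:440],None,fx=3.6,fy=3.3,interpolation=cv2.INTER_CUBIC); cv2.imwrite('pics/crop0.png',a[:600,:800])
E
```

```text
{'tiny': (627.0, -255.3, 'D', 41.9, 'ell', [627.6, -255.2]), 'small': (617.9, 11.3, 'D', 56.6, 'ell', [618.4, 10.8]), 'med': (570.9, 241.2, 'D', 71.9, 'ell', [571.4, 241.2]), 'large': (443.3, 144.9, 'D', 86.5, 'ell', [443.1, 144.7])}
{'tiny': (630.3, -252.0, 'D', 42.5, 'ell', [630.2, -251.0]), 'small': (622.2, 14.9, 'D', 59.1, 'ell', [621.0, 14.4]), 'med': (574.8, 242.8, 'D', 73.3, 'ell', [574.4, 244.1]), 'large': (447.7, 148.8, 'D', 90.8, 'ell', [447.3, 148.1])}
top large side 62 [ 451.5 -138.8] top 117 [ 0.4542 -0.1309  0.0301]
top med side 21 [ 458.  -139.1] top 86 [ 0.4563 -0.1352  0.0595]
top small side 17 [ 458.3 -137.9] top 62 [ 0.4544 -0.1349  0.09  ]
top tiny side 11 [ 460.3 -137.4] top 31 [ 0.4597 -0.1369  0.1207]
loupe [ 0.4391 -0.0116  0.0348] 90
pot [ 0.7395 -0.1258  0.0457] 179
scene large side 121 [497.5 -99.6] top 96 [ 0.4675 -0.1238  0.0294]
scene med side 98 [ 457.3 -138.6] top 65 [ 0.4652 -0.128   0.0591]
scene small side 65 [ 473.9 -113.3] top 44 [ 0.4613 -0.1312  0.0892]
scene tiny side 44 [ 459.  -137.7] top 18 [ 0.4605 -0.1345  0.1181]
loupe [ 0.4399 -0.0094  0.0324] 72
pot [ 0.7413 -0.1233  0.043 ] 167
```

View pics/crop0.png

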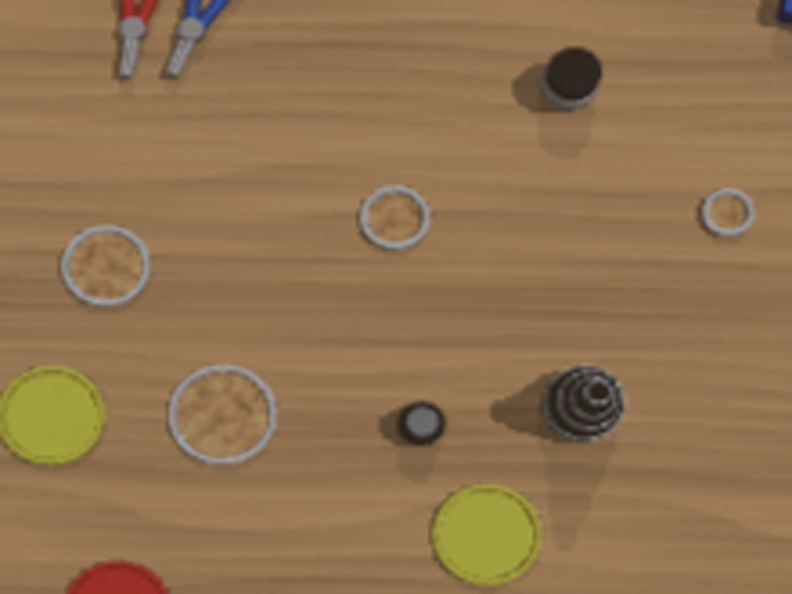

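The crop confirms the four white-rimmed cork nests. The red and yellow discs have no cork, so they are the lookalikes. Averaged positions in mm: tiny (629,-253.5), small (620,13), medium (573,242.5), large (445,146.5), stack (458.5,-138).

```bash
cat > go.py <<'E'
import sys
from h import *
from scipy.spatial.transform import Rotation as Ro
s=manip.get_state(); R=Ro.from_quat(np.roll(s['ee_rot'],-1)).as_matrix()
p=s['position']; print('pos',(p*1000).round(1),'w',round(s['width']*1000,1),'F',np.round(s['contact_force'],1),'t',round(s['clock'],1))
print('level rotvec (tool) to fix tilt',(R.T@np.cross(R[:,0],[0,0,-1])).round(4),'y axis',R[:,1].round(3))
for a in sys.argv[1:]:
    g=np.array(eval(a))/1000; print(a,'->',(R.T@(g-p)*100).round(2).tolist()); p=g
E
python3 go.py 459,-138,200 459,-138,150 459,-138,99
```

```text
pos [238.4 522.9 230.8] w 85.5 F [ 0.1 -0.2  0.5] t 0.2
level rotvec (tool) to fix tilt [-0.     -0.0001  0.0011] y axis [ 0.415  0.91  -0.001]
459,-138,200 -> [3.13, -50.98, 47.49]
459,-138,150 -> [5.0, 0.01, 0.0]
459,-138,99 -> [5.1, 0.01, 0.0]
```

```bash
python3 -m creep '{"delta_pos":[[0,-3,2.8],[0.2,-6,5.6],[0.4,-9,8.4],[0.6,-12,11.2],[0.8,-15,14],[1,-18,16.8],[1.2,-21,19.6],[1.4,-24,22.4],[1.6,-27,25.1],[1.6,-27,25.1]],"dr":[[0,0,0],[0,0,0],[0,0,0],[0,0,0],[0,0,0],[0,0,0],[0,0,0],[0,0,0],[0,0,0],[0,0,0]]}' 1 30; python3 go.py 459,-138,200
```

```text
clock: 1.2
position: [0.3559, 0.1694, 0.2151]
ee_rot: [0.691, 0.151, 0.69, -0.153]
contact_force: [0.4, 0.3, -0.1]
width: 0.0853
pos [355.9 169.4 215.1] w 85.3 F [ 0.4  0.3 -0.1] t 1.2
level rotvec (tool) to fix tilt [-0.      0.0013  0.0021] y axis [ 0.421  0.907 -0.002]
459,-138,200 -> [1.59, -23.55, 22.28]
```

```bash
python3 -m creep '{"delta_pos":[[0,-3,2.8],[0.2,-6,5.6],[0.4,-9,8.4],[0.6,-12,11.2],[0.8,-15,14],[1,-18,16.8],[1.2,-21,19.6],[1.4,-23.5,22.2],[1.5,-23.5,22.2],[1.5,-23.5,22.2]],"dr":[[0,0,0],[0,0,0],[0,0,0],[0,0,0],[0,0,0],[0,0,0],[0,0,0],[0,0,0],[0,0,0],[0,0,0]]}'; python3 go.py 459,-138,150
```

```text
clock: 2.2
position: [0.4594, -0.132, 0.1997]
ee_rot: [0.69, 0.151, 0.692, -0.15]
contact_force: [0.2, 0.6, -0.2]
width: 0.0852
pos [ 459.4 -132.   199.7] w 85.2 F [ 0.2  0.6 -0.2] t 2.2
level rotvec (tool) to fix tilt [ 0.    -0.002 -0.001] y axis [0.416 0.909 0.001]
459,-138,150 -> [4.97, -0.57, 0.22]
```

```bash
python3 -m creep '{"delta_pos":[[2,-0.4,0.2],[4,-0.5,0.2],[5,-0.5,0.2],[5,-0.5,0.2],[5,-0.5,0.2]],"dr":[[0,0,0],[0,0,0],[0,0,0],[0,0,0],[0,0,0]]}'; python3 go.py 459,-138,99
```

```text
clock: 2.7
position: [0.4594, -0.1371, 0.1508]
ee_rot: [0.691, 0.15, 0.691, -0.15]
contact_force: [-0.1, 0.3, 0.8]
width: 0.085
pos [ 459.4 -137.1  150.8] w 85.0 F [-0.1  0.3  0.8] t 2.7
level rotvec (tool) to fix tilt [ 0.      0.0005 -0.0003] y axis [0.414 0.91  0.   ]
459,-138,99 -> [5.18, -0.1, -0.0]
```

```bash
python3 -m creep '{"delta_pos":[[1.5,-0.1,0],[3,-0.1,0],[4.2,-0.1,0],[5.2,-0.1,0],[5.2,-0.1,0],[5.2,-0.1,0]],"dr":[[0,0,0],[0,0,0],[0,0,0],[0,0,0],[0,0,0],[0,0,0]]}' && python3 -m creep '{"delta_pos":[[0,0,0],[0,0,0],[0,0,0],[0,0,0],[0,0,0],[0,0,0],[0,0,0],[0,0,0],[0,0,0],[0,0,0]],"dr":[[0,0,0],[0,0,0],[0,0,0],[0,0,0],[0,0,0],[0,0,0],[0,0,0],[0,0,0],[0,0,0],[0,0,0]]}' -1 30; python3 go.py 459,-138,160 629,-253.5,160;  python3 -c "
from h import *
a=grab('scene')['pixels'][120:250,200:380];b=grab('top')['pixels'][150:280,300:480]
cv2.imwrite('pics/g1.png',cv2.resize(np.hstack([a,b]),None,fx=2.2,fy=2.2,interpolation=cv2.INTER_CUBIC))"
```

```text
clock: 3.3
position: [0.4593, -0.1389, 0.0988]
ee_rot: [0.691, 0.15, 0.691, -0.15]
contact_force: [0.1, 0.2, -0.0]
width: 0.0853
clock: 4.3
position: [0.4589, -0.1389, 0.0985]
ee_rot: [0.691, 0.15, 0.691, -0.15]
contact_force: [-0.5, 1.1, 5.5]
width: 0.0185
pos [ 458.9 -138.9   98.5] w 18.5 F [-0.5  1.1  5.5] t 4.3
level rotvec (tool) to fix tilt [ 0.      0.0004 -0.0001] y axis [0.415 0.91  0.   ]
459,-138,160 -> [-6.15, 0.08, -0.03]
629,-253.5,160 -> [0.01, -3.46, 20.26]
```

View pics/g1.png

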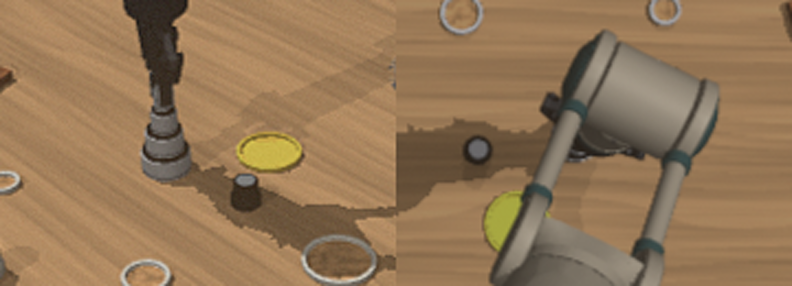

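The fingers hold the tiny lap on top of the stack (width 18.5 mm), and the other three laps are still in line. Lifting now.

```bash
python3 -m creep '{"delta_pos":[[-0.5,0,0],[-1.5,0,0],[-3,0,0],[-4.5,0,0],[-6,0,0],[-6,-0.5,3],[-6,-1,6],[-6,-1.5,9],[-6,-2,12],[-6,-2.5,15]],"dr":[[0,0,0],[0,0,0],[0,0,0],[0,0,0],[0,0,0],[0,0,0],[0,0,0],[0,0,0],[0,0,0],[0,0,0]]}';python3 go.py 629,-253.5,160 629,-253.5,12
```

```text
clock: 5.4
position: [0.5859, -0.2244, 0.1587]
ee_rot: [0.691, 0.15, 0.691, -0.15]
contact_force: [-0.3, -1.1, -0.3]
width: 0.0187
pos [ 585.9 -224.4  158.7] w 18.7 F [-0.3 -1.1 -0.3] t 5.4
level rotvec (tool) to fix tilt [-0.      0.0002 -0.0002] y axis [0.415 0.91  0.   ]
629,-253.5,160 -> [-0.13, -0.86, 5.13]
629,-253.5,12 -> [14.8, -0.0, -0.0]
```

```bash
python3 -m creep '{"delta_pos":[[0,-0.4,2.5],[0,-0.9,5.1],[2,-0.9,5.1],[4,-0.9,5.1],[6,-0.9,5.1],[8,-0.9,5.1],[10,-0.9,5.1],[11,-0.9,5.1],[11.5,-0.9,5.1],[11.5,-0.9,5.1]],"dr":[[0,0,0],[0,0,0],[0,0,0],[0,0,0],[0,0,0],[0,0,0],[0,0,0],[0,0,0],[0,0,0],[0,0,0]]}';python3 go.py 629,-253.5,12;  cat > look.py <<'E'
import sys
from h import *
n,u,v,w,o=sys.argv[1:]; u,v,w=int(u),int(v),int(w)
a=grab(n)['pixels'][max(0,v-w):v+w,max(0,u-w):u+w]; cv2.imwrite('pics/'+o,cv2.resize(a,(500,500),interpolation=cv2.INTER_CUBIC))
E
python3 look.py scene 202 195 40 p1.png
```

```text
clock: 6.4
position: [0.6275, -0.2531, 0.0431]
ee_rot: [0.691, 0.15, 0.691, -0.15]
contact_force: [-0.1, 0.5, -0.5]
width: 0.0184
pos [ 627.5 -253.1   43.1] w 18.4 F [-0.1  0.5 -0.5] t 6.4
level rotvec (tool) to fix tilt [ 0.     -0.0006 -0.0001] y axis [0.415 0.91  0.   ]
629,-253.5,12 -> [3.11, 0.02, 0.15]
```

View pics/p1.png

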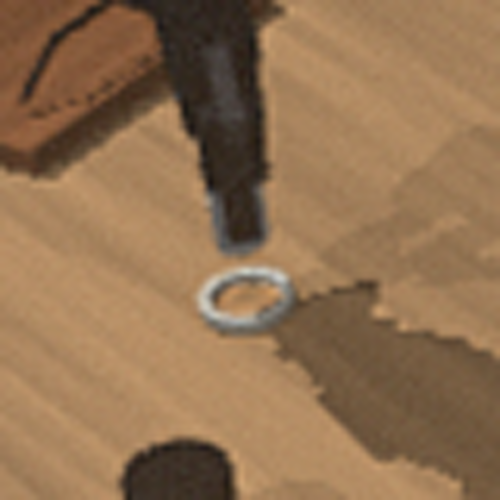

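The lap hangs upright just above the nest rim (crop 245,298). Comparing the two in the same view:

```bash
python3 -c "
from h import *
d=grab('scene'); s=.16
print(ray(d,162+241*s,155+237*s,.034)*1000, ray(d,162+247*s,155+297*s,.008)*1000)"
```

```text
[ 624.72583267 -253.93419358   34.        ] [ 630.50532283 -247.23162876    8.        ]
```

```bash
python3 go.py 630,-251,24; python3 -m creep '{"delta_pos":[[0,0.25,0.15],[1,0.3,0.15],[1.8,0.3,0.15],[1.8,0.3,0.15]],"dr":[[0,0,0],[0,0,0],[0,0,0],[0,0,0]]}';python3 go.py 630,-251,12; python3 -c "
from h import *
a=grab('scene')['pixels'][172:222,180:230];b=grab('top')['pixels'][130:180,398:448]
cv2.imwrite('pics/p2.png',cv2.resize(np.hstack([a,b]),(800,400),interpolation=cv2.INTER_CUBIC))"
```

```text
pos [ 628.2 -253.5   44.3] w 19.0 F [-0.8 -0.1 -0.5] t 6.5
level rotvec (tool) to fix tilt [-0.      0.0018 -0.    ] y axis [0.415 0.91  0.   ]
630,-251,24 -> [2.03, 0.3, 0.05]
clock: 6.9
position: [0.6289, -0.2503, 0.0234]
ee_rot: [0.69, 0.15, 0.692, -0.15]
contact_force: [-0.3, -0.0, -0.7]
width: 0.0188
pos [ 628.9 -250.3   23.4] w 18.8 F [-0.3 -0.  -0.7] t 6.9
level rotvec (tool) to fix tilt [-0.     -0.0035 -0.0002] y axis [0.415 0.91  0.   ]
630,-251,12 -> [1.14, -0.02, 0.13]
```

View pics/p2.png

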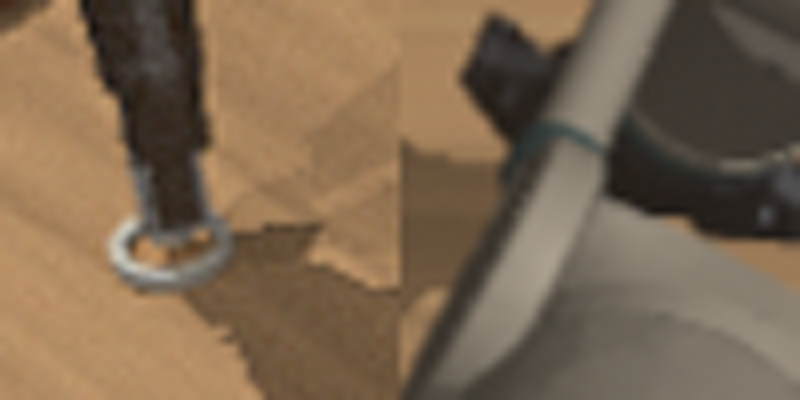

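Run:
```python
from meas import *
d=grab('scene'); W=pts(d); c=np.array([.629,-.2505]); r=np.hypot(*(W[...,:2]-c).transpose(2,0,1))
print((manip.get_state()['position']*1000).round(1))
for lo,hi in((.014,.022),(.022,.035)):
    m=(r<.016)&(W[...,2]>lo)&(W[...,2]<hi); P=W[m]; print(m.sum(),(P.mean(0)*1000).round(1),circ(P[:,:2],.010).round(1) if m.sum()>6 else '')
m=(r<.03)&(W[...,2]>.005)&(W[...,2]<.011); P=W[m]; print('rim',m.sum(),circ(P[:,:2],.0185).round(1))
for v in range(192,210): print(v,[int(x) for x in (1000*W[v,196:210,2])], d['pixels'][v,196:210,1].tolist())
```

```text
[ 630.1 -251.    25. ]
8 [ 634.5 -242.5   18. ] [ 642.8 -240. ]
8 [ 636.1 -242.3   26.5] [ 630.6 -246.5]
rim 33 [ 628.6 -251.4]
192 [41, 67, 58, 57, 56, 50, 57, 54, 47, -2, 0, 0, -3, -2] [76, 68, 58, 42, 46, 43, 37, 64, 102, 134, 141, 136, 132, 126]
193 [39, 52, 50, 53, 52, 48, 51, 50, 43, 0, -5, -1, -3, -2] [124, 86, 51, 41, 44, 37, 39, 59, 96, 133, 143, 140, 135, 136]
194 [37, 47, 44, 51, 49, 49, 46, 45, 42, 42, -1, -1, -1, 1] [114, 84, 60, 42, 41, 47, 43, 43, 80, 126, 146, 140, 144, 138]
195 [-1, 43, 46, 47, 44, 41, 45, 46, 37, 39, -2, -3, 0, -8] [119, 100, 81, 40, 38, 46, 42, 50, 76, 120, 146, 146, 145, 139]
196 [-1, 42, 40, 46, 44, 45, 41, 39, 44, 37, -1, -4, -1, 0] [128, 93, 80, 39, 46, 39, 45, 43, 66, 106, 142, 143, 140, 138]
197 [-3, 30, 41, 39, 41, 37, 36, 40, 39, 28, -1, 0, -1, -3] [131, 101, 79, 49, 44, 43, 42, 45, 62, 101, 132, 141, 132, 132]
198 [-3, 23, 36, 32, 38, 808, 35, 33, 34, 30, 6, -4, -1, -4] [140, 110, 87, 54, 40, 36, 46, 36, 58, 103, 126, 128, 120, 122]
199 [0, 21, 31, 27, 33, 31, 32, 32, 29, 25, 5, 5, -1, -2] [174, 118, 85, 63, 42, 44, 50, 52, 70, 97, 105, 10
[... 474 characters left out ...]
77]
204 [4, 0, 3, 0, 1, 1, 2, 2, 0, 3, 9, 4, 2, 0] [142, 137, 144, 139, 123, 85, 93, 98, 105, 121, 128, 111, 80, 70]
205 [3, 5, 8, 1, 0, 0, 0, 4, 6, 5, 5, 2, 0, -2] [197, 182, 169, 150, 120, 115, 114, 122, 133, 120, 93, 91, 79, 81]
206 [0, 5, 4, 9, 5, 6, 6, 2, 5, 1, 3, 1, 0, 0] [121, 141, 162, 175, 170, 160, 129, 117, 102, 95, 87, 84, 78, 91]
207 [3, -1, 1, 7, 3, 2, 0, 1, 0, 1, -2, 0, 0, -4] [114, 106, 106, 109, 112, 107, 108, 104, 99, 92, 84, 91, 92, 96]
208 [-1, -2, 3, 0, 0, -3, -2, 0, -2, -5, -4, -1, -4, -2] [128, 98, 105, 108, 106, 106, 95, 83, 85, 90, 91, 91, 93, 89]
209 [-2, -2, 0, -3, 0, -2, 0, -1, -1, -3, -2, -3, -2, -2] [140, 143, 138, 135, 132, 135, 124, 93, 81, 86, 88, 88, 93, 91]
```

Depth puts the lap at the TCP and the rim at (628.6,-251.4). The two agree, so I'm lowering.

```bash
python3 go.py 629,-252.3,12; python3 -m creep '{"delta_pos":[[0.3,-0.15,-0.05],[0.6,-0.15,-0.05],[0.9,-0.15,-0.05],[1.1,-0.15,-0.05],[1.2,-0.15,-0.05],[1.2,-0.15,-0.05]],"dr":[[0,0,0],[0,0,0],[0,0,0],[0,0,0],[0,0,0],[0,0,0]]}';python3 go.py 629,-252.3,12
```

```text
pos [ 630.1 -251.    25. ] w 18.8 F [-0.2 -0.4 -1.1] t 7.0
level rotvec (tool) to fix tilt [ 0.     -0.0005 -0.0001] y axis [0.415 0.91  0.   ]
629,-252.3,12 -> [1.3, -0.17, -0.04]
clock: 7.65
position: [0.629, -0.2521, 0.0131]
ee_rot: [0.691, 0.15, 0.691, -0.15]
contact_force: [-0.9, 0.2, -0.3]
width: 0.0186
pos [ 629.  -252.1   13.1] w 18.6 F [-0.9  0.2 -0.3] t 7.7
level rotvec (tool) to fix tilt [ 0.     -0.0003 -0.0001] y axis [0.415 0.91  0.   ]
629,-252.3,12 -> [0.11, -0.02, 0.01]
```

```bash
python3 -m creep '{"delta_pos":[[0.1,0,0],[0.15,0,0],[0.15,0,0]],"dr":[[0,0,0],[0,0,0],[0,0,0]]}';python3 go.py
```

```text
clock: 7.95
position: [0.6291, -0.2521, 0.0118]
ee_rot: [0.691, 0.15, 0.691, -0.15]
contact_force: [-0.4, -0.3, 0.2]
width: 0.0187
pos [ 629.1 -252.1   11.8] w 18.7 F [-0.4 -0.3  0.2] t 8.0
level rotvec (tool) to fix tilt [ 0.     -0.     -0.0001] y axis [0.415 0.91  0.   ]
```

```bash
python3 -m creep '{"delta_pos":[[0.05,0,0],[0.1,0,0],[0.1,0,0]],"dr":[[0,0,0],[0,0,0],[0,0,0]]}';python3 go.py
```

```text
clock: 8.25
position: [0.6292, -0.2522, 0.0116]
ee_rot: [0.691, 0.15, 0.691, -0.15]
contact_force: [-1.0, 0.7, 5.5]
width: 0.0186
pos [ 629.2 -252.2   11.6] w 18.6 F [-1.   0.7  5.5] t 8.2
level rotvec (tool) to fix tilt [-0.      0.0005 -0.    ] y axis [0.415 0.91  0.   ]
```

Floor contact came at the expected height with 5.5 N. Releasing.

```bash
python3 -m creep '{"delta_pos":[[0,0,0],[0,0,0],[0,0,0],[0,0,0],[0,0,0],[0,0,0],[0,0,0],[0,0,0],[-1,0,0],[-3,0,0]],"dr":[[0,0,0],[0,0,0],[0,0,0],[0,0,0],[0,0,0],[0,0,0],[0,0,0],[0,0,0],[0,0,0],[0,0,0]]}' 1; python3 -m creep '{"delta_pos":[[-3,0,0],[-6,0,0],[-9,0,0],[-12,0,0],[-13,0,0],[-13,0.5,-3],[-13,1,-6],[-13,1.5,-9],[-13,2,-12],[-13,2.5,-15]],"dr":[[0,0,0],[0,0,0],[0,0,0],[0,0,0],[0,0,0],[0,0,0],[0,0,0],[0,0,0],[0,0,0],[0,0,0]]}'
python3 - <<'E'
from meas import *
for n in('scene','top'):
    d=grab(n);W=pts(d);r=np.hypot(W[...,0]-.629,W[...,1]+.252);m=(r<.02)&(abs(W[...,2]-.033)<.004);print(n,m.sum(),W[m].mean(0).round(4))
    r=np.hypot(W[...,0]-.4585,W[...,1]+.138);m=(r<.03)&(abs(W[...,2]-.09)<.004);print('small top',m.sum(),W[m].mean(0).round(4) if m.any() else '')
    if n=='scene': print('small side',circ(W[(r<.03)&(W[...,2]>.066)&(W[...,2]<.084)][:,:2],.017))
E
python3 go.py 458.5,-138,160 458.5,-138,68
python3 look.py scene 215 190 70 p3.png
```

```text
clock: 9.25
position: [0.6279, -0.2515, 0.0399]
ee_rot: [0.69, 0.15, 0.692, -0.15]
contact_force: [1.0, 0.0, -0.2]
width: 0.0852
clock: 10.25
position: [0.5014, -0.1663, 0.1701]
ee_rot: [0.691, 0.15, 0.691, -0.15]
contact_force: [-0.3, -0.4, 0.3]
width: 0.0857
scene 18 [ 0.6302 -0.2493  0.0306]
small top 56 [ 0.4586 -0.1353  0.0881]
small side [ 474.99840262 -115.1125872 ]
top 0 [nan nan nan]
small top 10 [ 0.454  -0.1501  0.0893]
pos [ 498.5 -164.3  170.1] w 85.1 F [-0.2  0.3 -0.5] t 10.3
level rotvec (tool) to fix tilt [ 0.     -0.0056 -0.0005] y axis [0.414 0.91  0.001]
458.5,-138,160 -> [1.04, 0.74, -4.72]
458.5,-138,68 -> [9.2, -0.0, 0.05]<stdin>:3: RuntimeWarning: Mean of empty slice.
  ret = um.true_divide(
```

View pics/p3.png

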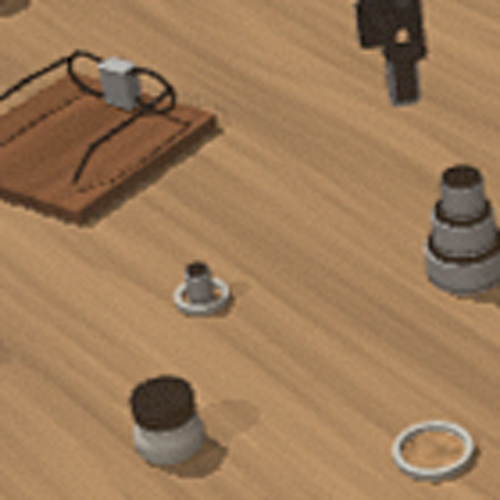

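The tiny lap stands upright inside its nest (crop 200,290), and the stack and pot are undisturbed. Next is the small lap.

```bash
python3 -m creep '{"delta_pos":[[0.5,0.4,-2.5],[1,0.7,-4.7],[3,0.7,-4.7],[5,0.7,-4.7],[6,0.7,-4.7],[6,0.7,-4.7],[6,0.7,-4.7]],"dr":[[0,0,0],[0,0,0],[0,0,0],[0,0,0],[0,0,0],[0,0,0],[0,0,0]]}';python3 go.py 458.5,-138.5,68
```

```text
clock: 11.1
position: [0.4639, -0.1418, 0.1109]
ee_rot: [0.691, 0.15, 0.691, -0.15]
contact_force: [0.7, -0.5, 0.3]
width: 0.0856
pos [ 463.9 -141.8  110.9] w 85.6 F [ 0.7 -0.5  0.3] t 11.1
level rotvec (tool) to fix tilt [ 0.      0.0005 -0.    ] y axis [0.415 0.91  0.   ]
458.5,-138.5,68 -> [4.29, 0.08, -0.63]
```

```bash
python3 -m creep '{"delta_pos":[[0,0.05,-0.3],[0,0.1,-0.6],[1.5,0.1,-0.6],[3,0.1,-0.6],[4,0.1,-0.6],[4.3,0.1,-0.6],[4.3,0.1,-0.6],[4.3,0.1,-0.6]],"dr":[[0,0,0],[0,0,0],[0,0,0],[0,0,0],[0,0,0],[0,0,0],[0,0,0],[0,0,0]]}';python3 go.py 458.5,-138.5,68;python3 -m creep '{"delta_pos":[[0,0,0],[0,0,0],[0,0,0],[0,0,0],[0,0,0],[0,0,0],[0,0,0],[0,0,0]],"dr":[[0,0,0],[0,0,0],[0,0,0],[0,0,0],[0,0,0],[0,0,0],[0,0,0],[0,0,0]]}' -1 30; python3 go.py 458.5,-138.5,130 620,13,130
```

```text
clock: 11.9
position: [0.4585, -0.1381, 0.0683]
ee_rot: [0.691, 0.15, 0.691, -0.15]
contact_force: [0.3, -1.0, 0.3]
width: 0.0858
pos [ 458.5 -138.1   68.3] w 85.8 F [ 0.3 -1.   0.3] t 11.9
level rotvec (tool) to fix tilt [ 0.      0.0011 -0.0001] y axis [0.415 0.91  0.   ]
458.5,-138.5,68 -> [0.03, -0.03, 0.01]
clock: 12.7
position: [0.4582, -0.138, 0.0681]
ee_rot: [0.691, 0.15, 0.691, -0.15]
contact_force: [-1.9, 0.5, 5.5]
width: 0.033
pos [ 458.2 -138.    68.1] w 33.0 F [-1.9  0.5  5.5] t 12.7
level rotvec (tool) to fix tilt [-0.      0.0005 -0.    ] y axis [0.415 0.91  0.   ]
458.5,-138.5,130 -> [-6.19, -0.03, 0.05]
620,13,130 -> [0.0, 20.48, 8.41]
```

```bash
python3 -m creep '{"delta_pos":[[-0.5,0,0],[-1.5,0,0],[-3,0,0],[-4.5,0,0],[-5,1.5,0.6],[-5,4,1.7],[-5,7,2.9],[-5,10,4.1],[-5,13,5.3],[-5,15,6.2]],"dr":[[0,0,0],[0,0,0],[0,0,0],[0,0,0],[0,0,0],[0,0,0],[0,0,0],[0,0,0],[0,0,0],[0,0,0]]}';python3 go.py 620,13,118 620,13,24
```

```text
clock: 13.7
position: [0.5782, -0.0256, 0.1182]
ee_rot: [0.691, 0.15, 0.691, -0.149]
contact_force: [0.8, 0.1, -0.1]
width: 0.0326
pos [578.2 -25.6 118.2] w 32.6 F [ 0.8  0.1 -0.1] t 13.7
level rotvec (tool) to fix tilt [ 0.      0.0008 -0.0009] y axis [0.414 0.91  0.001]
620,13,118 -> [0.03, 5.24, 2.2]
620,13,24 -> [9.4, -0.01, -0.01]
```

```bash
python3 -m creep '{"delta_pos":[[0,3,1.2],[0,5,2],[1,5.3,2.2],[3,5.3,2.2],[5,5.3,2.2],[7,5.3,2.2],[8.5,5.3,2.2],[9.3,5.3,2.2],[9.3,5.3,2.2],[9.3,5.3,2.2]],"dr":[[0,0,0],[0,0,0],[0,0,0],[0,0,0],[0,0,0],[0,0,0],[0,0,0],[0,0,0],[0,0,0],[0,0,0]]}';python3 go.py 620,13,11; python3 look.py scene 266 235 40 p4.png
cat > chk.py <<'E'
import sys
from meas import *
x,y,rl,rn,zu=[float(a)/1000 for a in sys.argv[1:]]   # lap centre, lap radius, nest mid-rim radius, underside
d=grab('scene'); W=pts(d); r=np.hypot(W[...,0]-x,W[...,1]-y)
m=(r<rn+.009)&(W[...,2]>.0055)&(W[...,2]<.0105)&(r>rl*.6); print('rim',m.sum(),circ(W[m][:,:2],rn).round(1))
o=-d['R'].T@d['t']; v=(o[:2]-[x,y]); v/=np.linalg.norm(v)
m=(r<rl+.006)&(W[...,2]>zu+.003)&(W[...,2]<zu+.01); P=W[m][:,:2]; print('lap side',m.sum(),circ(P,rl).round(1),'front',((P.mean(0)-v*rl*.85)*1000).round(1))
E
python3 chk.py 620 13 17 25.5 16
```

```text
clock: 14.7
position: [0.6188, 0.0116, 0.0251]
ee_rot: [0.691, 0.15, 0.691, -0.15]
contact_force: [0.0, -0.2, -0.4]
width: 0.0328
pos [618.8  11.6  25.1] w 32.8 F [ 0.  -0.2 -0.4] t 14.7
level rotvec (tool) to fix tilt [ 0.      0.0003 -0.0001] y axis [0.415 0.91  0.   ]
620,13,11 -> [1.41, 0.18, 0.05]
rim 48 [619.2  14.4]
lap side 14 [617.7  15.4] front [623.3   6. ]
```

View pics/p4.png

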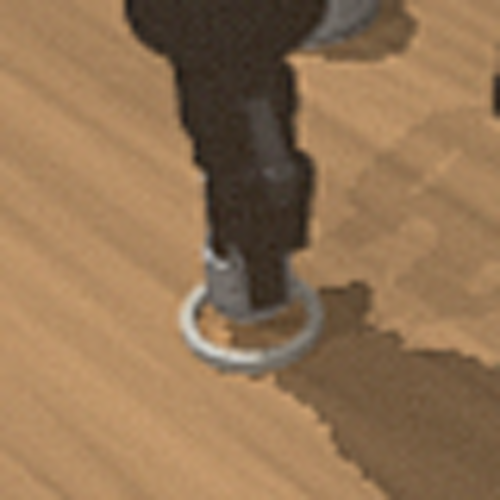

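The lap hangs just over the nest, upright and roughly concentric with it (rim centre at crop 251,322). Lowering it.

```bash
python3 -m creep '{"delta_pos":[[0.4,0.15,0],[0.8,0.15,0],[1.1,0.15,0],[1.25,0.15,0],[1.35,0.15,0],[1.35,0.15,0]],"dr":[[0,0,0],[0,0,0],[0,0,0],[0,0,0],[0,0,0],[0,0,0]]}';python3 go.py; python3 -m creep '{"delta_pos":[[0.05,0,0],[0.1,0,0],[0.1,0,0]],"dr":[[0,0,0],[0,0,0],[0,0,0]]}'
```

```text
clock: 15.4
position: [0.6194, 0.0133, 0.0113]
ee_rot: [0.691, 0.15, 0.691, -0.15]
contact_force: [-0.3, -0.4, -1.3]
width: 0.0326
pos [619.4  13.3  11.3] w 32.6 F [-0.3 -0.4 -1.3] t 15.4
level rotvec (tool) to fix tilt [ 0.      0.     -0.0001] y axis [0.415 0.91  0.   ]
clock: 15.7
position: [0.6195, 0.0133, 0.0112]
ee_rot: [0.691, 0.15, 0.691, -0.15]
contact_force: [-0.9, 0.3, 5.9]
width: 0.0328
```

Contact at 11.2 mm, where I expected it. Releasing and moving back towards the stack.

```bash
python3 -m creep '{"delta_pos":[[0,0,0],[0,0,0],[0,0,0],[0,0,0],[0,0,0],[0,0,0],[0,0,0],[0,0,0],[-1,0,0],[-3,0,0]],"dr":[[0,0,0],[0,0,0],[0,0,0],[0,0,0],[0,0,0],[0,0,0],[0,0,0],[0,0,0],[0,0,0],[0,0,0]]}' 1; python3 -m creep '{"delta_pos":[[-3,0,0],[-6,0,0],[-9,0,0],[-9,-3,-1.2],[-9,-6,-2.5],[-9,-9,-3.7],[-9,-12,-4.9],[-9,-15,-6.1],[-9,-17,-7],[-9,-17,-7]],"dr":[[0,0,0],[0,0,0],[0,0,0],[0,0,0],[0,0,0],[0,0,0],[0,0,0],[0,0,0],[0,0,0],[0,0,0]]}'
python3 - <<'E'
from meas import *
d=grab('scene');W=pts(d)
for x,y,z in((.619,.013,.033),(.629,-.252,.033),(.4585,-.138,.06)):
    r=np.hypot(W[...,0]-x,W[...,1]-y);m=(r<.025)&(abs(W[...,2]-z)<.004);print(m.sum(),W[m].mean(0).round(4))
m=(r<.035)&(W[...,2]>.036)&(W[...,2]<.054); print('med side',circ(W[m][:,:2],.0245))
E
python3 go.py 458.5,-138.5,90 458.5,-138.5,36.5; python3 look.py scene 260 205 60 p5.png
```

```text
clock: 16.7
position: [0.618, 0.0134, 0.0396]
ee_rot: [0.69, 0.15, 0.692, -0.15]
contact_force: [-0.5, 0.4, 0.9]
width: 0.0853
clock: 17.7
position: [0.4831, -0.1135, 0.1311]
ee_rot: [0.691, 0.151, 0.691, -0.151]
contact_force: [-0.3, -0.3, -0.5]
width: 0.0854
81 [0.6196 0.0157 0.0314]
19 [ 0.6308 -0.249   0.0312]
120 [ 0.4597 -0.1368  0.0583]
med side [ 483.81708493 -105.2590647 ]
pos [ 484.7 -112.9  131.2] w 85.7 F [ 0.3  1.1 -0.6] t 17.8
level rotvec (tool) to fix tilt [ 0.      0.0012 -0.0005] y axis [0.417 0.909 0.   ]
458.5,-138.5,90 -> [4.11, -3.42, -1.32]
458.5,-138.5,36.5 -> [5.35, -0.0, -0.01]
```

View pics/p5.png

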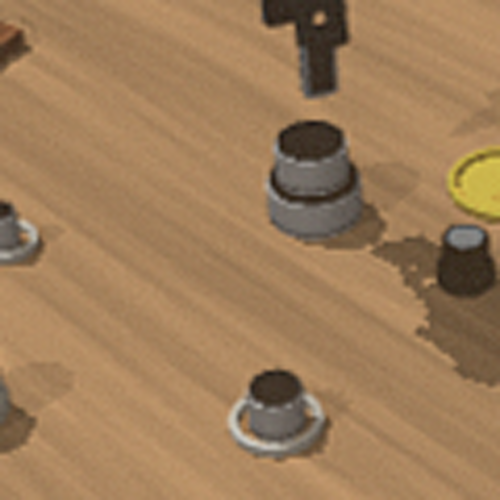

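The small lap is seated in its nest (crop 277,410). The medium and large laps are still stacked at (315,180). Next is the medium lap.

```bash
python3 -m creep '{"delta_pos":[[0,-1.8,-0.7],[0,-3.4,-1.3],[2,-3.4,-1.3],[4,-3.4,-1.3],[4,-3.4,-1.3],[4,-3.4,-1.3]],"dr":[[0,0,0],[0,0,0],[0,0,0],[0,0,0],[0,0,0],[0,0,0]]}';python3 go.py 458.5,-138.2,36.5
```

```text
clock: 18.4
position: [0.4601, -0.1374, 0.0905]
ee_rot: [0.691, 0.15, 0.691, -0.15]
contact_force: [0.4, 0.0, -0.3]
width: 0.0852
pos [ 460.1 -137.4   90.5] w 85.2 F [ 0.4  0.  -0.3] t 18.4
level rotvec (tool) to fix tilt [ 0.      0.     -0.0004] y axis [0.414 0.91  0.   ]
458.5,-138.2,36.5 -> [5.4, -0.14, -0.11]
```

```bash
python3 -m creep '{"delta_pos":[[1.5,-0.1,-0.1],[3,-0.1,-0.1],[4.5,-0.1,-0.1],[5.2,-0.1,-0.1],[5.4,-0.1,-0.1],[5.4,-0.1,-0.1],[5.4,-0.1,-0.1]],"dr":[[0,0,0],[0,0,0],[0,0,0],[0,0,0],[0,0,0],[0,0,0],[0,0,0]]}';python3 go.py;python3 -m creep '{"delta_pos":[[0,0,0],[0,0,0],[0,0,0],[0,0,0],[0,0,0],[0,0,0],[0,0,0],[0,0,0]],"dr":[[0,0,0],[0,0,0],[0,0,0],[0,0,0],[0,0,0],[0,0,0],[0,0,0],[0,0,0]]}' -1 40; python3 go.py 458.5,-138.2,110 573,242.5,110
```

```text
clock: 19.1
position: [0.4586, -0.1386, 0.037]
ee_rot: [0.692, 0.15, 0.69, -0.15]
contact_force: [0.1, -0.1, -0.2]
width: 0.0855
pos [ 458.6 -138.6   37. ] w 85.5 F [ 0.1 -0.1 -0.2] t 19.1
level rotvec (tool) to fix tilt [-0.      0.0017 -0.0001] y axis [0.415 0.91  0.   ]
clock: 19.9
position: [0.4581, -0.1386, 0.0369]
ee_rot: [0.691, 0.15, 0.691, -0.15]
contact_force: [-1.3, -0.3, 5.2]
width: 0.0475
pos [ 458.1 -138.6   36.9] w 47.5 F [-1.3 -0.3  5.2] t 19.9
level rotvec (tool) to fix tilt [-0.      0.0008  0.    ] y axis [ 0.415  0.91  -0.   ]
458.5,-138.2,110 -> [-7.31, 0.05, 0.03]
573,242.5,110 -> [-0.01, 39.39, -5.37]
```

```bash
python3 -m creep '{"delta_pos":[[-0.5,0,0],[-2,0,0],[-4,0,0],[-6,0,0],[-7,1.5,-0.2],[-7.3,4,-0.5],[-7.3,7,-0.9],[-7.3,10,-1.4],[-7.3,13,-1.8],[-7.3,16,-2.2]],"dr":[[0,0,0],[0,0,0],[0,0,0],[0,0,0],[0,0,0],[0,0,0],[0,0,0],[0,0,0],[0,0,0],[0,0,0]]}';python3 -m creep '{"delta_pos":[[0,3,-0.4],[0,6,-0.8],[0,9,-1.2],[0,12,-1.6],[0,15,-2.1],[0,18,-2.5],[0,21,-2.9],[0,22.5,-3.1],[0,23.3,-3.1],[0,23.3,-3.1]],"dr":[[0,0,0],[0,0,0],[0,0,0],[0,0,0],[0,0,0],[0,0,0],[0,0,0],[0,0,0],[0,0,0],[0,0,0]]}';python3 go.py 573,242.5,110 573,242.5,24
```

```text
clock: 20.9
position: [0.504, 0.0176, 0.1091]
ee_rot: [0.691, 0.15, 0.691, -0.15]
contact_force: [0.3, -0.1, -1.6]
width: 0.0477
clock: 21.9
position: [0.5727, 0.2413, 0.109]
ee_rot: [0.691, 0.15, 0.691, -0.15]
contact_force: [1.2, -1.1, -2.3]
width: 0.0479
pos [572.7 241.3 109. ] w 47.9 F [ 1.2 -1.1 -2.3] t 21.9
level rotvec (tool) to fix tilt [ 0.     -0.0002  0.0007] y axis [ 0.414  0.91  -0.001]
573,242.5,110 -> [-0.1, 0.13, -0.02]
573,242.5,24 -> [8.6, 0.01, 0.0]
```

```bash
python3 -m creep '{"delta_pos":[[1.5,0,0],[3.5,0,0],[5.5,0,0],[7.5,0,0],[8.4,0,0],[8.4,0,0],[8.4,0,0]],"dr":[[0,0,0],[0,0,0],[0,0,0],[0,0,0],[0,0,0],[0,0,0],[0,0,0]]}';python3 go.py 573,242.5,10; python3 look.py scene 348 272 45 p6.png;python3 chk.py 573 242.5 24.5 33 17.5
```

```text
clock: 22.6
position: [0.5731, 0.2407, 0.026]
ee_rot: [0.691, 0.15, 0.691, -0.15]
contact_force: [-0.3, -0.3, -1.5]
width: 0.0474
pos [573.1 240.7  26. ] w 47.4 F [-0.3 -0.3 -1.5] t 22.6
level rotvec (tool) to fix tilt [-0.      0.0007 -0.0004] y axis [0.415 0.91  0.   ]
573,242.5,10 -> [1.6, 0.16, -0.09]
rim 80 [572.3 243.2]
lap side 31 [616.2 257.3] front [577.9 235. ]
```

View pics/p6.png

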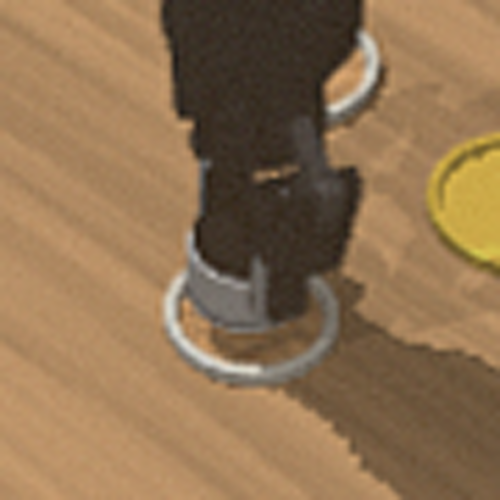

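The lap is upright over the nest (rim centre at crop 252,318). Lowering to (572.5,242).

```bash
python3 -m creep '{"delta_pos":[[0.4,0.15,0],[0.8,0.15,0],[1.2,0.15,0],[1.4,0.15,0],[1.5,0.15,0],[1.5,0.15,0]],"dr":[[0,0,0],[0,0,0],[0,0,0],[0,0,0],[0,0,0],[0,0,0]]}';python3 -m creep '{"delta_pos":[[0.05,0,0],[0.1,0,0],[0.15,0,0],[0.15,0,0]],"dr":[[0,0,0],[0,0,0],[0,0,0],[0,0,0]]}'
```

```text
clock: 23.3
position: [0.5732, 0.2426, 0.0102]
ee_rot: [0.691, 0.15, 0.691, -0.15]
contact_force: [0.2, -0.1, -2.3]
width: 0.0471
clock: 23.7
position: [0.5735, 0.2427, 0.01]
ee_rot: [0.691, 0.15, 0.691, -0.15]
contact_force: [-1.3, -0.0, 5.3]
width: 0.0473
```

```bash
python3 -m creep '{"delta_pos":[[0,0,0],[0,0,0],[0,0,0],[0,0,0],[0,0,0],[0,0,0],[-0.5,0,0],[-2,0,0],[-4,0,0],[-7,0,0]],"dr":[[0,0,0],[0,0,0],[0,0,0],[0,0,0],[0,0,0],[0,0,0],[0,0,0],[0,0,0],[0,0,0],[0,0,0]]}' 1; python3 -m creep '{"delta_pos":[[-2,-3,0.4],[-3,-6,0.8],[-3,-9,1.2],[-3,-12,1.6],[-3,-15,2.1],[-3,-18,2.5],[-3,-21,2.9],[-3,-24,3.3],[-3,-27,3.7],[-3,-30,4.1]],"dr":[[0,0,0],[0,0,0],[0,0,0],[0,0,0],[0,0,0],[0,0,0],[0,0,0],[0,0,0],[0,0,0],[0,0,0]]}'
python3 - <<'E'
from meas import *
d=grab('scene');W=pts(d)
for x,y,z in((.573,.2425,.033),(.619,.013,.033),(.629,-.252,.033),(.4585,-.138,.03)):
    r=np.hypot(W[...,0]-x,W[...,1]-y);m=(r<.03)&(abs(W[...,2]-z)<.004);print(m.sum(),W[m].mean(0).round(4))
E
python3 go.py 458.5,-138.5,60 ; python3 look.py scene 310 225 75 p7.png
```

```text
clock: 24.7
position: [0.5721, 0.2422, 0.0784]
ee_rot: [0.69, 0.15, 0.692, -0.151]
contact_force: [-0.3, -0.0, -0.7]
width: 0.0856
clock: 25.7
position: [0.4858, -0.0485, 0.1093]
ee_rot: [0.691, 0.15, 0.691, -0.15]
contact_force: [-0.1, 0.1, -0.4]
width: 0.0856
238 [0.5748 0.2442 0.0313]
89 [0.6201 0.0161 0.0315]
16 [ 0.6308 -0.2505  0.0312]
184 [ 0.4586 -0.1374  0.0284]
pos [484.5 -52.2 109.2] w 85.2 F [-1.2 -2.9  0.5] t 25.8
level rotvec (tool) to fix tilt [0.     0.0009 0.0038] y axis [ 0.416  0.91  -0.004]
458.5,-138.5,60 -> [4.96, -8.91, 1.21]
```

View pics/p7.png

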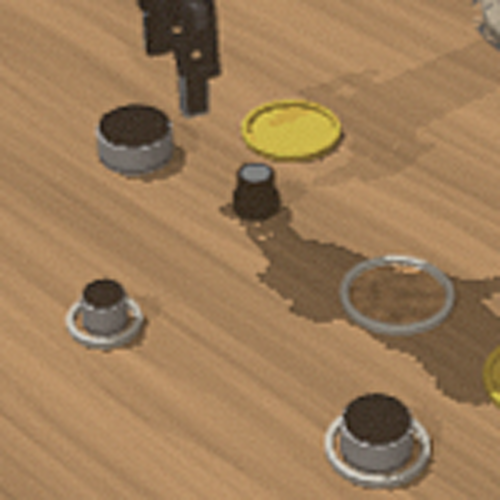

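The medium lap is seated (crop 378,437). The large lap stands alone at (135,138) and the loupe is upright at (256,192). Next is the large lap.

```bash
python3 -m creep '{"delta_pos":[[0,-3,0.4],[0,-6,0.8],[0,-8.9,1.2],[2,-8.9,1.2],[4,-8.9,1.2],[5,-8.9,1.2],[5,-8.9,1.2],[5,-8.9,1.2]],"dr":[[0,0,0],[0,0,0],[0,0,0],[0,0,0],[0,0,0],[0,0,0],[0,0,0],[0,0,0]]}';python3 go.py 458,-139,4.5
```

```text
clock: 26.6
position: [0.4607, -0.1331, 0.0591]
ee_rot: [0.691, 0.15, 0.691, -0.15]
contact_force: [0.2, -0.1, -0.0]
width: 0.0852
pos [ 460.7 -133.1   59.1] w 85.2 F [ 0.2 -0.1 -0. ] t 26.6
level rotvec (tool) to fix tilt [ 0.      0.0005 -0.0002] y axis [0.414 0.91  0.   ]
458,-139,4.5 -> [5.46, -0.65, -0.0]
```

```bash
python3 -m creep '{"delta_pos":[[0,-0.4,0],[0,-0.65,0],[1.5,-0.65,0],[3,-0.65,0],[4.2,-0.65,0],[5,-0.65,0],[5.4,-0.65,0],[5.4,-0.65,0],[5.4,-0.65,0]],"dr":[[0,0,0],[0,0,0],[0,0,0],[0,0,0],[0,0,0],[0,0,0],[0,0,0],[0,0,0],[0,0,0]]}';python3 -m creep '{"delta_pos":[[0,0,0],[0,0,0],[0,0,0],[0,0,0],[0,0,0],[0,0,0],[0,0,0],[0,0,0]],"dr":[[0,0,0],[0,0,0],[0,0,0],[0,0,0],[0,0,0],[0,0,0],[0,0,0],[0,0,0]]}' -1 50; python3 go.py 458,-139,100 445,146.5,100
```

```text
clock: 27.5
position: [0.4579, -0.1395, 0.0052]
ee_rot: [0.691, 0.15, 0.691, -0.15]
contact_force: [-0.7, 0.3, -0.4]
width: 0.0852
clock: 28.3
position: [0.458, -0.1394, 0.0057]
ee_rot: [0.692, 0.15, 0.69, -0.15]
contact_force: [-0.5, 1.2, 5.3]
width: 0.0622
pos [ 458.  -139.4    5.7] w 62.2 F [-0.5  1.2  5.3] t 28.3
level rotvec (tool) to fix tilt [-0.      0.0015 -0.0003] y axis [0.415 0.91  0.   ]
458,-139,100 -> [-9.43, 0.04, 0.0]
445,146.5,100 -> [-0.01, 25.44, -13.03]
```

```bash
python3 -m creep '{"delta_pos":[[-0.5,0,0],[-2,0,0],[-4,0,0],[-6,0,0],[-8,0,0],[-9.4,0.5,-0.2],[-9.4,2.5,-1.3],[-9.4,5,-2.6],[-9.4,7.5,-3.8],[-9.4,10,-5.1]],"dr":[[0,0,0],[0,0,0],[0,0,0],[0,0,0],[0,0,0],[0,0,0],[0,0,0],[0,0,0],[0,0,0],[0,0,0]]}';python3 -m creep '{"delta_pos":[[0,2.5,-1.3],[0,5,-2.6],[0,7.5,-3.9],[0,10,-5.1],[0,12.5,-6.4],[0,14.5,-7.5],[0,15.4,-7.9],[0,15.4,-7.9]],"dr":[[0,0,0],[0,0,0],[0,0,0],[0,0,0],[0,0,0],[0,0,0],[0,0,0],[0,0,0]]}';python3 go.py 445,146.5,24
```

```text
clock: 29.3
position: [0.452, -0.0262, 0.0989]
ee_rot: [0.691, 0.15, 0.691, -0.15]
contact_force: [1.5, 0.8, -2.8]
width: 0.0622
clock: 30.1
position: [0.4443, 0.1465, 0.0988]
ee_rot: [0.691, 0.149, 0.691, -0.149]
contact_force: [0.7, 0.1, -2.5]
width: 0.0622
pos [444.3 146.5  98.8] w 62.2 F [ 0.7  0.1 -2.5] t 30.1
level rotvec (tool) to fix tilt [-0.     -0.0001  0.0002] y axis [ 0.413  0.911 -0.   ]
445,146.5,24 -> [7.48, 0.03, 0.07]
```

```bash
python3 -m creep '{"delta_pos":[[1.5,0,0],[3.5,0,0],[5.5,0,0],[7,0,0],[7.5,0,0],[7.5,0,0],[7.5,0,0]],"dr":[[0,0,0],[0,0,0],[0,0,0],[0,0,0],[0,0,0],[0,0,0],[0,0,0]]}';python3 go.py 445,146.5,8.5; python3 look.py scene 354 230 45 p8.png;python3 chk.py 445 146.5 32 40.5 18
```

```text
clock: 30.8
position: [0.4452, 0.1453, 0.0243]
ee_rot: [0.691, 0.15, 0.691, -0.15]
contact_force: [0.4, 0.3, -2.6]
width: 0.0622
pos [445.2 145.3  24.3] w 62.2 F [ 0.4  0.3 -2.6] t 30.8
level rotvec (tool) to fix tilt [-0.      0.001  -0.0005] y axis [0.415 0.91  0.   ]
445,146.5,8.5 -> [1.58, 0.1, -0.07]
rim 60 [444.7 147.4]
lap side 38 [499.8 169.3] front [447.8 140.6]
```

View pics/p8.png

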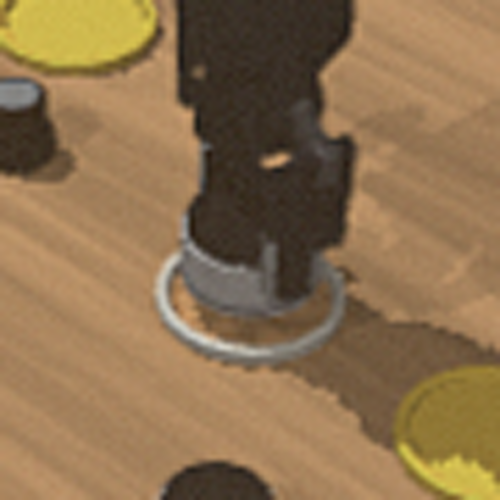

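The large lap is over its nest, upright (rim centre at crop 251,300). Lowering.

```bash
python3 -m creep '{"delta_pos":[[0.4,0.1,-0.05],[0.8,0.1,-0.05],[1.2,0.1,-0.05],[1.4,0.1,-0.05],[1.5,0.1,-0.05],[1.5,0.1,-0.05]],"dr":[[0,0,0],[0,0,0],[0,0,0],[0,0,0],[0,0,0],[0,0,0]]}';python3 -m creep '{"delta_pos":[[0.05,0,0],[0.1,0,0],[0.15,0,0],[0.15,0,0]],"dr":[[0,0,0],[0,0,0],[0,0,0],[0,0,0]]}'
```

```text
clock: 31.5
position: [0.4442, 0.1469, 0.0088]
ee_rot: [0.691, 0.15, 0.691, -0.15]
contact_force: [-0.2, 0.4, -1.0]
width: 0.0622
clock: 31.9
position: [0.4442, 0.1469, 0.0087]
ee_rot: [0.691, 0.15, 0.691, -0.15]
contact_force: [-5.0, -1.1, 14.4]
width: 0.062
```

```bash
python3 -m creep '{"delta_pos":[[-0.05,0,0],[-0.1,0,0],[-0.1,0,0],[-0.1,0,0],[-0.1,0,0],[-0.1,0,0],[-0.1,0,0],[-2,0,0],[-4,0,0],[-7,0,0]],"dr":[[0,0,0],[0,0,0],[0,0,0],[0,0,0],[0,0,0],[0,0,0],[0,0,0],[0,0,0],[0,0,0],[0,0,0]]}' 1; python3 -m creep '{"delta_pos":[[-3,0,0],[-6,0,0],[-9,0,0],[-11,1,-1],[-11,3,-3],[-11,5,-5],[-11,7,-7],[-11,9,-9],[-11,9,-9],[-11,9,-9]],"dr":[[0,0,0],[0,0,0],[0,0,0],[0,0,0],[0,0,0],[0,0,0],[0,0,0],[0,0,0],[0,0,0],[0,0,0]]}'
python3 - <<'E'
from meas import *
S=grab('scene');W=pts(S);T=grab('top');V=pts(T)
for x,y,z in((.4442,.1469,.033),(.573,.2425,.033),(.619,.013,.033),(.629,-.252,.033),(.4395,-.0105,.034),(.7395,-.125,.045)):
    for U in(W,V):
        r=np.hypot(U[...,0]-x,U[...,1]-y);m=(r<.04)&(abs(U[...,2]-z)<.004);print(m.sum(),U[m].mean(0).round(4),end='  ')
    print()
cv2.imwrite('pics/end.png',cv2.resize(np.hstack([S['pixels'][160:310,170:420],T['pixels'][95:245,210:460]]),None,fx=1.6,fy=1.6,interpolation=cv2.INTER_CUBIC))
E
python3 go.py
```

```text
clock: 32.9
position: [0.4432, 0.1466, 0.0769]
ee_rot: [0.69, 0.15, 0.692, -0.151]
contact_force: [1.5, 0.2, 0.8]
width: 0.0854
clock: 33.9
position: [0.3996, 0.2662, 0.1872]
ee_rot: [0.691, 0.149, 0.691, -0.15]
contact_force: [-0.1, -0.4, -0.1]
width: 0.0854
294 [0.445  0.1491 0.0316]  314 [0.4432 0.1476 0.0334]  
239 [0.5741 0.2438 0.0314]  191 [0.573  0.2421 0.0332]  
83 [0.6198 0.0155 0.0313]  98 [0.6186 0.0137 0.0331]  
18 [ 0.631  -0.2491  0.031 ]  31 [ 0.6291 -0.2513  0.0329]  
61 [ 0.4402 -0.0097  0.0332]  68 [ 0.4392 -0.0114  0.0351]  
141 [ 0.7414 -0.1239  0.0432]  150 [ 0.7402 -0.1258  0.0455]  
pos [400.  265.4 187.2] w 85.0 F [-0.3 -0.5  0.3] t 34.0
level rotvec (tool) to fix tilt [-0.      0.0002  0.0006] y axis [ 0.415  0.91  -0.001]
```

View pics/end.png

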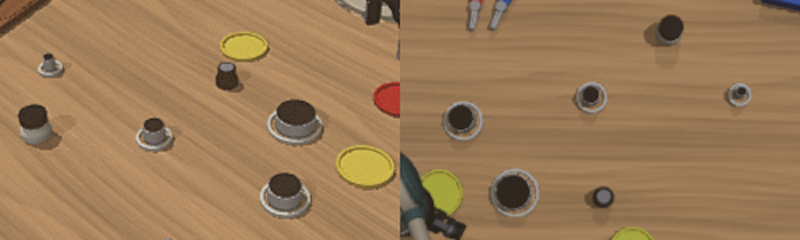

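Both views show all four laps in their own nests with their tops at 33 mm. The pot and loupe are where they started. Handing in.

```bash
python3 -c "
from rig import manip
print(manip.sign_off())"
```

```text
the job is handed in; nothing more can be done
None
```

I took the stack apart from the top and set each lap in the nest of its own size: tiny, small, medium, then large. Each one was lowered until the wrist force showed contact (about 5 N, 14 N for the large lap), then released. I handed in at about 34 s with the gripper open and clear of everything.

**Last checks:**
- **Seating:** the top camera reads all four lap tops at 33 mm, which is what a lap flat on its nest floor should give. The scene camera reads 31–32 mm, and it read every known height about 2 mm low.
- **Centring:** the lap centres are within about 4 mm of the nest centres; the limit is 9 mm.
- **Bystanders:** the pot and loupe are within 1 mm of where they were first measured, and both are upright.

**Disagreements:**
- **Camera offset:** the two cameras differed by 3–4 mm on the nest positions, so I used averages and then checked each lap just above its rim before lowering it.
- **Unreliable readings:** some circle fits to the laps' sides came out clearly wrong and I ignored them. My reading of the tiny lap's pixels suggested about 5 mm of offset that the depth data did not support, so I went with the depth.

No verdict was reported at hand-in.

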